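# Fit the cup head to the vortex mixer

## Robot

A 7-joint arm with a two-finger parallel gripper is mounted at the origin on the work surface. World frame = base frame: x ahead of the robot, y to its left, z up, the work surface at z = 0. Lengths are in m, angles in rad, forces in N, time in s.
With the tool pointing down it reaches from about 0.4 to 0.85 m from the base axis. Payload 4.4 kg.
Tool frame: the origin (TCP) lies at the very end of the fingers, on their centre line; the grasp point (between the pads) lies 19 mm behind it; z points along the fingers, y is the line along which they close (so a half turn about z gives the same grasp; the last joint's range is limited). The gripper opens to 94 mm and grips with 3 to 60 N. Pads are 16 mm wide; open, the fingers measure 119 mm over their backs; the gripper's body (75 mm by 177 mm) begins 78 mm behind the grasp point.
Start: joints at [1.045, 0.628, 0.038, 1.517, -0.027, 0.996, -0.02], TCP at [0.288, -0.582, 0.205] pointing down, gripper open.
Joint ranges: [-3.06, 3.06], [-0.37, 2.12], [-1.25, 1.32], [0.18, 2.47], [-1.1, 4.24], [0.23, 1.98], [-2.94, 2.94]. Speed limits (rad/s): [2.57, 2.57, 3.14, 3.14, 3.14, 3.14, 3.14].

## Interface

Orientations are given as a 3x3 rotation matrix whose columns are the frame's x, y, z axes.
In Python, from workcell import * gives the robot as it stands. The module is installed in compiled form; this text tells all that it offers.
- The arm moves only by the tool drive_tool, never from a script. Its argument "rows" is a list of rows, each a list of 3 entries, a list of its own where there are three numbers: the turn, a rotation vector about the tool's x, y, z in rad, then the shift along the tool's x, y, z in m, then the closure, from -1 (fully open) to 1 (shut). A call has 1 to 12 rows; each row is the pose to reach, as a shift and turn from the pose commanded when the call began, along the tool's axes at that moment; what a row does not reach only later rows make up. A row lasts 1/12 s, in which the tool goes at most 41.7 mm and 7.16 degrees, less where a joint would pass 70% of its speed; a pose out of reach is approached as far as the arm can. A call with a gripper value outside its range is refused whole. The fingers move at their own pace and stop on an object; "newtons" is the grip in N (left out, the last holds). Time passes only in rows, so rows that repeat a pose let the fingers close. It gives the time, the measured TCP pose, the force, the opening and the grip force at its end, in the units of the state.
- observe(): the state, without advancing time (a new reading comes with each control period).
- grab_frame(name): name is "scene" or "top" or "wrist"; returns the picture (480x640x3 uint8, red, green, blue); there is no depth.
- calibration(name): a dict with "vertical_fov" (degrees; the focal length in pixels is half the picture's height over the tangent of half this angle, whatever the lens; pixels are square), "cx", "cy" (the principal point, pixels), "rvec" (rotation vector, rad) and "tvec" (3), from world to camera coordinates, as OpenCV has them. Camera axes: x right, y down, z forward; pixel columns grow to the right and rows downward; lengths in m; the calibration is good to about 2 mm. The wrist camera is an equidistant fisheye: a pixel r from the principal point sees the ray r / f radians off the axis. A picture is of the moment at which its call begins: read the wrist's pose just before it. calibration takes no time and is no camera call; for the wrist camera it gives the pose at the moment of the call.
- sign_off(): hands the job in; it is judged then, once.
The state is a dict: "t": time; "joint_positions": joint angles; "joint_velocities": joint speeds; "joint_efforts": joint torques, N m; "position": TCP position; "ee_rot": TCP orientation; "contact_force": force on the tool from outside, world axes, zero at the start; "ft_torque": the same for the moment, N m; "opening": opening from 0.0 (shut) to 1.0 (fully open); "gripper_force": force on a finger pad.
Only numpy, scipy, OpenCV 4.12 (cv2) and the standard library are available. Lean on these libraries where they do the work, as an engineer would, in place of code of your own. Each camera call takes 0.05 s, during which the arm holds its last target. There are 200 camera calls.

## Task

Fit the spare rubber cup head to the vortex mixer: take it from the blue tube rack, set its stem on the drive disc and feel about until the stem drops into the blind drive hole, which has stopped somewhere on its small orbit. Then let go of the head, leaving it standing in the hole, and push it straight down from above until its shoulder sits fully home on the drive disc. Leave the tubes, bottle, jar, beaker and marker where they are.

Things in the scene. Friction and masses are not known exactly. Their poses are not given: they have to be found in the camera images.
- cup_center (a point): Middle of the spare cup head, its best grip point; z up the head's axis. About 90 g. Grey ribbed rubber cup 44 mm in diameter, straight side from 15 mm below to 12 mm above this point; dished top. Below it a flat shoulder, 30 mm across, its underside 26 mm below this point. At the start it stands upright in the rack's small hole, shoulder resting on the rack's top. Grip across the rack's x axis.
- stem_end (a point): Centre of the flat lower end of the head's plain steel stem: 12 mm in diameter, 20 mm long from the shoulder down, no chamfer, on the head's axis, 46 mm below the head's middle.
- cup_dish (a point): Centre of the flat floor of the head's dished top, 33 mm wide, 6 mm above the head's middle; the rim around it stands 8 mm higher. The place to push on.
- rack: Blue plastic tube rack, fixed to the bench, 58 mm (its x) by 230 mm (its y), 62 mm high; origin at the centre of its underside, z up. Along its y axis at x = 0: the small hole with the cup head at y = +80 mm (within 2 mm), then three 50 ml tubes at y = +16, -28 and -72 mm.
- mixer: Vortex mixer, fixed, a light grey casting about 175 mm (its x) by 126 mm (its y), blue sloping control panel on its -x side; origin on the bench under the motor's axis, z up. Flat housing top at 104 mm with a black rubber boot 92 mm across, up to 117 mm. Out of it stands an aluminium drive disc, 48 mm in diameter, top face at 132 mm, one hole in its centre.
- drive (a point): On the motor's axis, level with the drive disc's top face; z up. The disc is an eccentric: its round blind hole (13 mm, sharp edge, at the disc's centre) lies 3 mm from here in an unreported direction. The stem drops in freely 8 mm, then the hole grips: a steady 12 N push for 12 mm more, no spring-back. Loose, the head's middle is 38 mm above here and may lean; home, 26 mm.
- tube1_center (a point): Middle of the 50 ml tube nearest the cup head: white-clear tube with ribbed green cap, 34 mm across, 116 mm long, upright in the rack with its cap top 120 mm above the bench.
- tube2_center (a point): Middle of the second tube in the rack, like the first.
- tube3_center (a point): Middle of the third tube in the rack, like the first.
- bottle_center (a point): Middle of a loose glass bottle with orange cap, 68 mm in diameter, 142 mm tall, upright on the bench.
- jar_center (a point): Middle of a loose white jar, 54 mm in diameter, 75 mm tall, upright on the bench.
- beaker_center (a point): Middle of a loose clear beaker, 68 mm in diameter, 85 mm tall, upright on the bench.
- marker_center (a point): Middle of a marker pen, 135 mm long, 14 mm thick, lying on the bench between rack and mixer along its own x axis.
There are look-alikes about, which are no part of the job. What is shaped like the part that bears cup_center but orange, red or yellow is not meant.

How it is judged:
On the way, in this order (a step that is already met when the one before it is completed fails the run):
1. the head stands in the drive hole, stem at least 5 mm in but not yet pressed home, and the fingers have let go of it (z of cup_center in the frame of drive between 0.0285 and 0.041 m and horizontal distance between cup_center and drive below 0.012 m and contact force between the fingers and cup below 0.1 N), for 0.2 s.
2. the head is pressed fully home (z of cup_center in the frame of drive below 0.0275 m and horizontal distance between cup_center and drive below 0.006 m and angle between cup_center's own z axis and vertical below 0.06 rad), for 0.2 s.
At the end, for the whole second after the job is handed in: The cup head is at rest on the mixer with its stem in the drive hole and its shoulder within 1.5 mm of the disc's face, upright within 3.4 degrees and within 6 mm of the motor's axis (all of step 2 and linear speed of cup below 0.02 m/s); the robot touches nothing.
It fails at once if a tube in the rack, the bottle, the jar, the beaker or the marker is moved more than 25 mm (distance of any of tube1_center, tube2_center, tube3_center, bottle_center, jar_center, beaker_center, marker_center from where it was at the start of the episode above 0.025 m).
It also fails if it takes over 72 s, if anything falls off the work surface, if the arm or the gripper's body presses on something with over 40 N, if the wrist force passes 120 N, or if a joint passes its speed limit or range.

## Working session

There is one attempt and no reset: what is moved stays moved. The work goes in short steps, Python scripts to look and compute and a tool call to move; the robot and the scene stay as the last step left them, time stands still between calls to the robot, and variables do not carry over. Pictures are saved under pics/ and viewed, at most 10 in all, crops included, and the job is handed in when it is done.

Besides the shell and the picture viewer there is one more tool, called after "Request:" by a JSON object that holds its "api" and its "payload", one argument or row to a line. drive_tool: Moves the arm, as the interface text tells. Its arguments: {"type":"object","properties":{"rows":{"type":"array","items":{"type":"array"}},"newtons":{"type":"number"}},"required":["rows"]}

```bash
mkdir -p pics
python3 - <<'E'
from workcell import *
import cv2,numpy as np
s=observe();print({k:np.round(v,3).tolist() for k,v in s.items()})
for n in("scene","top"):
    im=grab_frame(n);cv2.imwrite(f"pics/{n}0.png",im[...,::-1]);c=calibration(n);print(n,c)
print(calibration("wrist"))
E
```

```text
{'t': 0.0, 'joint_positions': [1.045, 0.629, 0.038, 1.518, -0.027, 0.996, -0.02], 'joint_velocities': [-0.001, 0.0, -0.001, -0.002, -0.001, 0.001, -0.001], 'joint_efforts': [-0.0, -54.972, 1.144, -18.663, -0.052, 0.024, 0.0], 'position': [0.288, -0.582, 0.205], 'ee_rot': [[0.896, 0.444, -0.001], [0.444, -0.896, 0.002], [-0.0, -0.002, -1.0]], 'contact_force': [0.962, 0.932, 0.386], 'ft_torque': [-0.065, -0.022, -0.021], 'gripper_force': 0.0, 'opening': 1.002}
scene {'vertical_fov': 52.838311027323336, 'cx': 325.011494508669, 'cy': 242.05609091467326, 'rvec': array([ 1.50454576,  2.23957887, -0.74636076]), 'tvec': array([ 0.15433333, -0.3872011 ,  1.34864862])}
top {'vertical_fov': 45.40503348493057, 'cx': 324.2585485880636, 'cy': 242.19287553015084, 'rvec': array([ 2.22110802, -2.16466742,  0.06454668]), 'tvec': array([0.07067437, 0.58711902, 1.14228406])}
{'vertical_fov': 65.70646984690485, 'cx': 318.3690300907881, 'cy': 240.76885522502215, 'rvec': array([-2.47483255,  1.53647091,  0.20316494]), 'tvec': array([-0.64870262, -0.02555035,  0.3913761 ])}
```

View pics/scene0.png

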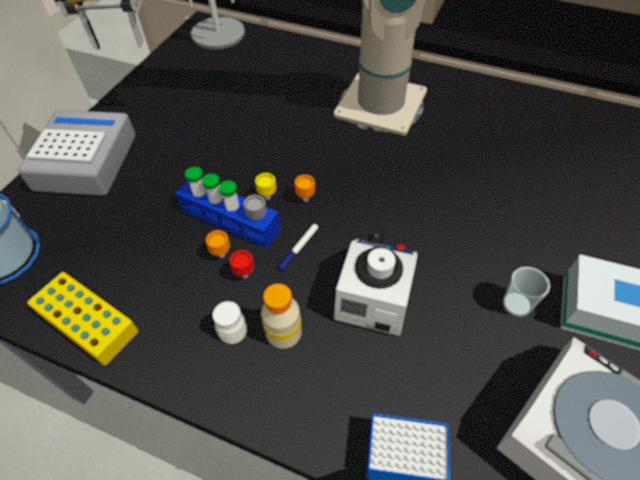

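View pics/top0.png

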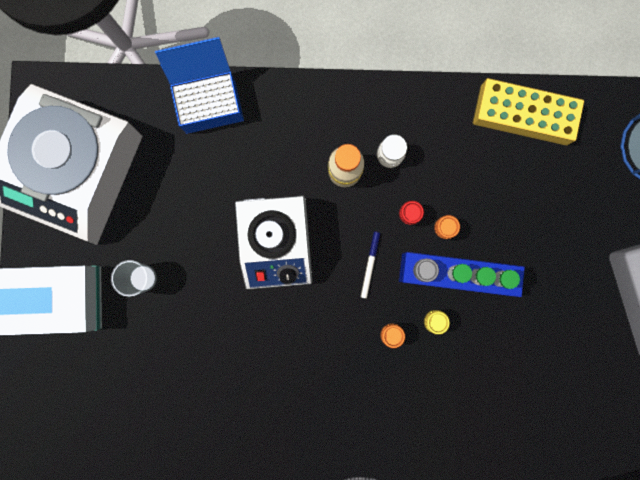

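The blue rack is at top (463,274). The only grey cup stands in its end at top (427,270) and scene (255,207). The look-alikes are orange (447,227), (393,336), red (411,212) and yellow (437,322), all standing on the bench, so the grey one is the head. The mixer disc is at top (269,234). I'll measure these and confirm in a crop.

```bash
cat > h.py <<'E'
from workcell import *
import cv2,numpy as np
def cam(n):
    c=calibration(n);f=240/np.tan(np.radians(c["vertical_fov"]/2))
    return np.array([[f,0,c["cx"]],[0,f,c["cy"]],[0,0,1]]),cv2.Rodrigues(c["rvec"])[0],c["tvec"],c
def plane(n,px,z,C=None):
    K,R,t,c=C or cam(n);px=np.array(px,float)
    if n=="wrist":
        d=(px-K[:2,2])/K[0,0];r=np.hypot(*d);v=np.r_[d/max(r,1e-9)*np.sin(r),np.cos(r)]
    else: v=np.linalg.solve(K,np.r_[px,1])
    v=R.T@v;o=-R.T@t
    return o+v*(z-o[2])/v[2]
def proj(n,P):
    K,R,t,_=cam(n);q=K@(R@np.array(P)+t);return q[:2]/q[2]
E
python3 - <<'E'
from h import *
for n,roi,cup,disc in(("top",(390,240,540,310),(427,270),(269,234)),("scene",(165,160,300,260),(255,203),(381,260))):
    im=cv2.imread(f"pics/{n}0.png");hsv=cv2.cvtColor(im,cv2.COLOR_BGR2HSV)
    m=cv2.inRange(hsv,(110,120,60),(130,255,255));k=np.zeros_like(m);x0,y0,x1,y1=roi;k[y0:y1,x0:x1]=m[y0:y1,x0:x1]
    cs=max(cv2.findContours(k,0,2)[0],key=cv2.contourArea);r=cv2.minAreaRect(cs);print(n,"rack",r)
    if n=="top": print("rack box",[plane(n,p,.062)[:2].round(4).tolist() for p in cv2.boxPoints(r)])
    g=cv2.inRange(hsv,(0,0,70),(179,70,255));k=np.zeros_like(g);x,y=cup;k[y-18:y+18,x-18:x+18]=g[y-18:y+18,x-18:x+18]
    cs=max(cv2.findContours(k,0,2)[0],key=cv2.contourArea);c,rr=cv2.minEnclosingCircle(cs);print("cup",c,rr,plane(n,c,.102),plane(n,c,.09))
    g=cv2.inRange(hsv,(0,0,150),(179,60,255));k=np.zeros_like(g);x,y=disc;k[y-17:y+17,x-17:x+17]=g[y-17:y+17,x-17:x+17]
    cs=max(cv2.findContours(k,0,2)[0],key=cv2.contourArea);e=cv2.fitEllipse(cs);print("disc",e,plane(n,e[0],.132))
a=cv2.imread("pics/top0.png");b=cv2.imread("pics/scene0.png")
f=lambda i,x,y:cv2.resize(i[y-35:y+35,x-45:x+45],(400,300),interpolation=2)
cv2.imwrite("pics/crop.png",np.vstack([np.hstack([f(a,427,270),f(b,255,207)]),np.hstack([f(a,269,234),f(b,381,262)])]))
E
```

```text
top rack ((461.50592041015625, 273.9533996582031), (124.55760192871094, 31.67462158203125), 7.199233531951904)
rack box [[0.5093, -0.0582], [0.5704, -0.0648], [0.5463, -0.3049], [0.4854, -0.2976]]
cup (425.88604736328125, 270.2348937988281) 12.31848430633545 [ 0.53268289 -0.1051992   0.102     ] [ 0.5328396  -0.10734726  0.09      ]
disc ((268.6696472167969, 233.82513427734375), (26.327560424804688, 26.711570739746094), 158.94300842285156) [0.59113117 0.18739551 0.132     ]
scene rack ((228.07376098632812, 210.18853759765625), (111.82844543457031, 39.79558181762695), 23.629377365112305)
cup (258.0, 205.34210205078125) 14.61484146118164 [ 0.53712246 -0.0937616   0.102     ] [ 0.52839948 -0.09986122  0.09      ]
disc ((381.7391052246094, 260.5329895019531), (24.35202407836914, 29.031091690063477), 137.48892211914062) [0.59282797 0.18981068 0.132     ]
```

View pics/crop.png

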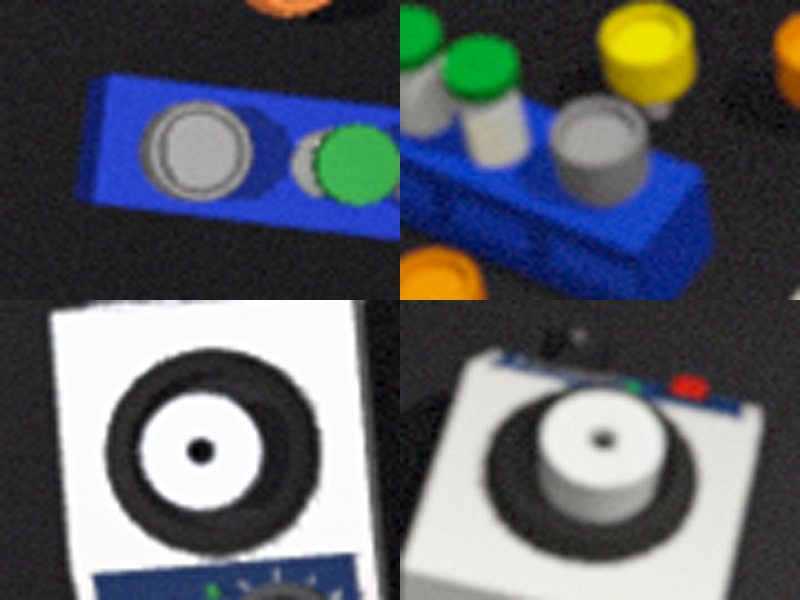

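The crop shows the grey ribbed cup in the blue rack at the end away from the tubes, with its dish at top about (427,270). The disc hole is visible at top about (269,234). Next I'll move above the cup, turned so the fingers close along the rack's x.

Request:
{"api": "drive_tool", "payload": {
  "rows": [
    [[0, 0, -1.01], [0.43, -0.317, -0.045], -1],
    [[0, 0, -1.01], [0.43, -0.317, -0.045], -1],
    [[0, 0, -1.01], [0.43, -0.317, -0.045], -1],
    [[0, 0, -1.01], [0.43, -0.317, -0.045], -1],
    [[0, 0, -1.01], [0.43, -0.317, -0.045], -1],
    [[0, 0, -1.01], [0.43, -0.317, -0.045], -1],
    [[0, 0, -1.01], [0.43, -0.317, -0.045], -1],
    [[0, 0, -1.01], [0.43, -0.317, -0.045], -1],
    [[0, 0, -1.01], [0.43, -0.317, -0.045], -1],
    [[0, 0, -1.01], [0.43, -0.317, -0.045], -1],
    [[0, 0, -1.01], [0.43, -0.317, -0.045], -1],
    [[0, 0, -1.01], [0.43, -0.317, -0.045], -1]
  ]
}}

```text
t: 1.1
position: [0.5169, -0.1378, 0.2474]
ee_rot: [[0.101, 0.995, -0.001], [0.995, -0.101, -0.0], [-0.0, -0.001, -1.0]]
contact_force: [0.6, -0.8, -0.2]
opening: 0.998
gripper_force: 0.0
```

Request:
{"api": "drive_tool", "payload": {
  "rows": [
    [[0, 0, 0], [0, 0, 0], -1]
  ]
}}

```text
t: 1.18
position: [0.521, -0.1292, 0.2483]
ee_rot: [[0.088, 0.996, 0.005], [0.996, -0.088, 0.006], [0.006, 0.004, -1.0]]
contact_force: [-0.0, -0.5, 0.8]
opening: 0.995
gripper_force: 0.0
```

Run:
```python
from h import *
grab_frame("wrist")
s=observe();print(s["position"],s["ee_rot"].round(4).tolist())
K,R,t,c=C=cam("wrist");print("cam",-R.T@t,R.round(2).tolist())
im=grab_frame("wrist")[...,::-1];cv2.imwrite("pics/w1.png",im)
```

```text
[ 0.51879374 -0.13396095  0.24769828] [[0.0916, 0.9958, 0.0017], [0.9958, -0.0916, 0.0025], [0.0027, 0.0015, -1.0]]
cam [ 0.52621186 -0.05855327  0.42735044] [[1.0, -0.09, 0.0], [-0.09, -0.96, 0.26], [-0.02, -0.26, -0.97]]
```

View pics/w1.png

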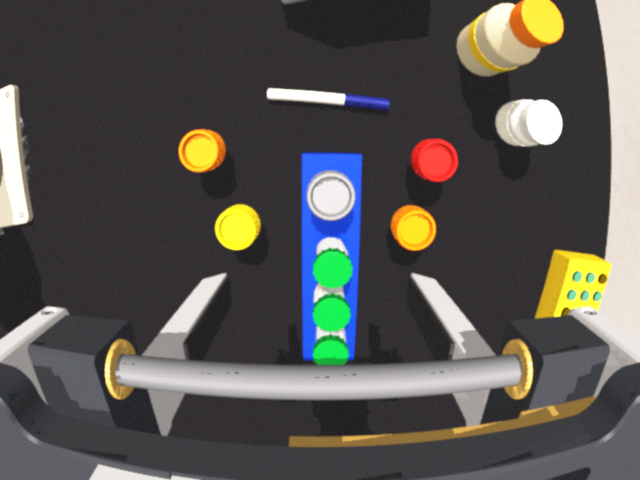

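The wrist view shows the grey head at (330,195) between the open fingers' planes. The look-alikes stand clear of the fingers' path. I'll measure from this frame.

Run:
```python
from h import *
C=cam("wrist");im=cv2.imread("pics/w1.png");hsv=cv2.cvtColor(im,cv2.COLOR_BGR2HSV)
for lo in(90,120,150):
    g=cv2.inRange(hsv,(0,0,lo),(179,70,255));k=np.zeros_like(g);k[165:225,300:362]=g[165:225,300:362]
    cs=max(cv2.findContours(k,0,2)[0],key=cv2.contourArea);c,rr=cv2.minEnclosingCircle(cs);e=cv2.fitEllipse(cv2.convexHull(cs));print(c,rr,e,plane("wrist",e[0],.102,C),plane("wrist",e[0],.094,C))
m=cv2.inRange(hsv,(110,150,60),(130,255,255));m[:,:295]=0;m[:,370:]=0;m[:140]=0;m[365:]=0
cs=max(cv2.findContours(m,0,2)[0],key=cv2.contourArea);b=cv2.boxPoints(cv2.minAreaRect(cs));print([plane("wrist",p,.062,C)[:2].round(4).tolist() for p in b])
s=observe();print(s["position"],s["ee_rot"].round(4).tolist())
```

```text
(330.2300109863281, 195.24000549316406) 24.91455078125 ((330.4045104980469, 195.39244079589844), (47.78592300415039, 49.66654586791992), 164.53427124023438) [ 0.53145635 -0.1081376   0.102     ] [ 0.53160792 -0.10928057  0.094     ]
(330.2300109863281, 195.24000549316406) 24.91455078125 ((330.4045104980469, 195.39244079589844), (47.78592300415039, 49.66654586791992), 164.53427124023438) [ 0.53145635 -0.1081376   0.102     ] [ 0.53160792 -0.10928057  0.094     ]
(330.2300109863281, 195.24000549316406) 24.91455078125 ((330.4045104980469, 195.39244079589844), (47.78592300415039, 49.66654586791992), 164.53427124023438) [ 0.53145635 -0.1081376   0.102     ] [ 0.53160792 -0.10928057  0.094     ]
[[0.5077, -0.0683], [0.567, -0.0737], [0.5525, -0.3065], [0.4821, -0.299]]
[ 0.51720477 -0.13743441  0.24730843] [[0.0961, 0.9954, -0.0002], [0.9954, -0.0961, 0.0005], [0.0005, -0.0002, -1.0]]
```

Request:
{"api": "drive_tool", "payload": {
  "rows": [
    [[0, 0, 0], [0.031, 0.012, 0], -1],
    [[0, 0, 0], [0.031, 0.012, 0.02], -1],
    [[0, 0, 0], [0.031, 0.012, 0.05], -1],
    [[0, 0, 0], [0.031, 0.012, 0.08], -1],
    [[0, 0, 0], [0.031, 0.012, 0.11], -1],
    [[0, 0, 0], [0.031, 0.012, 0.14], -1],
    [[0, 0, 0], [0.031, 0.012, 0.16], -1],
    [[0, 0, 0], [0.031, 0.012, 0.17], -1],
    [[0, 0, 0], [0.031, 0.012, 0.178], -1],
    [[0, 0, 0], [0.031, 0.012, 0.178], -1],
    [[0, 0, 0], [0.031, 0.012, 0.178], -1],
    [[0, 0, 0], [0.031, 0.012, 0.178], -1]
  ]
}}

```text
t: 2.28
position: [0.5327, -0.1104, 0.0706]
ee_rot: [[0.101, 0.995, 0.002], [0.995, -0.101, -0.0], [-0.0, 0.002, -1.0]]
contact_force: [0.6, -0.2, 0.6]
opening: 1.0
gripper_force: 0.0
```

Request:
{"api": "drive_tool", "payload": {
  "newtons": 15,
  "rows": [
    [[0, 0, 0], [0, 0, 0], 1],
    [[0, 0, 0], [0, 0, 0], 1],
    [[0, 0, 0], [0, 0, 0], 1],
    [[0, 0, 0], [0, 0, 0], 1],
    [[0, 0, 0], [0, 0, 0], 1],
    [[0, 0, 0], [0, 0, 0], 1],
    [[0, 0, 0], [0, 0, 0], 1],
    [[0, 0, 0], [0, 0, 0], 1],
    [[0, 0, 0], [0, 0, 0], 1],
    [[0, 0, 0], [0, 0, 0], 1],
    [[0, 0, 0], [0, 0, 0], 1],
    [[0, 0, 0], [0, 0, 0], 1]
  ]
}}

```text
t: 3.28
position: [0.5318, -0.11, 0.0694]
ee_rot: [[0.101, 0.995, 0.0], [0.995, -0.101, 0.0], [0.0, 0.0, -1.0]]
contact_force: [0.2, 0.1, 0.4]
opening: 0.468
gripper_force: 15.0
```

Gripped at 44 mm opening with the set 15 N. I'll lift it clear, then hover short of the disc with the disc under the wrist camera.

Request:
{"api": "drive_tool", "payload": {
  "rows": [
    [[0, 0, 0], [0, 0, -0.015], 1],
    [[0, 0, 0], [0, 0, -0.035], 1],
    [[0, 0, 0], [0, 0, -0.065], 1],
    [[0, 0, 0], [0, 0, -0.1], 1],
    [[0, 0, 0], [0.02, 0.003, -0.13], 1],
    [[0, 0, 0], [0.06, 0.01, -0.13], 1],
    [[0, 0, 0], [0.1, 0.014, -0.13], 1],
    [[0, 0, 0], [0.14, 0.02, -0.13], 1],
    [[0, 0, 0], [0.18, 0.025, -0.13], 1],
    [[0, 0, 0], [0.21, 0.029, -0.13], 1],
    [[0, 0, 0], [0.227, 0.029, -0.13], 1],
    [[0, 0, 0], [0.227, 0.029, -0.13], 1]
  ]
}}

```text
t: 4.28
position: [0.583, 0.1193, 0.1992]
ee_rot: [[0.093, 0.996, -0.0], [0.996, -0.093, 0.004], [0.004, -0.001, -1.0]]
contact_force: [0.5, 0.5, -0.9]
opening: 0.46
gripper_force: 15.0
```

Request:
{"api": "drive_tool", "payload": {
  "rows": [
    [[0, 0, 0], [0, 0, 0], 1],
    [[0, 0, 0], [0, 0, 0], 1],
    [[0, 0, 0], [0, 0, 0], 1],
    [[0, 0, 0], [0, 0, 0], 1]
  ]
}}

```text
t: 4.62
position: [0.5835, 0.1107, 0.1994]
ee_rot: [[0.104, 0.995, -0.0], [0.995, -0.104, -0.001], [-0.001, -0.0, -1.0]]
contact_force: [0.2, 0.1, -0.6]
opening: 0.463
gripper_force: 15.0
```

Run:
```python
from h import *
s=observe();print(s["position"],s["ee_rot"].round(4).tolist(),s["opening"],s["contact_force"])
C=cam("wrist");import pickle;pickle.dump(C,open("w2.pkl","wb"));print(-C[1].T@C[2])
cv2.imwrite("pics/w2.png",grab_frame("wrist")[...,::-1])
print(observe()["position"])
```

```text
[0.58349467 0.11073918 0.19943253] [[0.1037, 0.9946, -0.0002], [0.9946, -0.1037, -0.0011], [-0.0011, -0.0001, -1.0]] 0.4629800525235224 [ 0.19248465  0.10059951 -0.59203219]
[0.59214416 0.18668702 0.37877147]
[0.58348909 0.11115291 0.19946476]
```

View pics/w2.png

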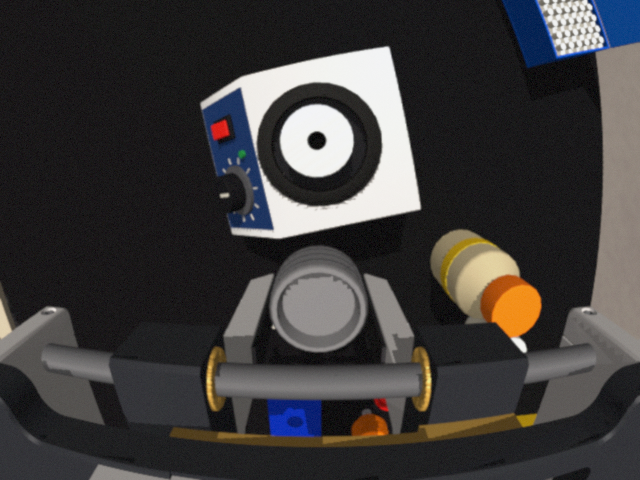

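The hole is at about (317,140) and the disc is round it. The held head's rim is centred near (319,304), upright between the pads. I'll measure the offset between them in this one view.

Run:
```python
from h import *
import pickle
C=pickle.load(open("w2.pkl","rb"));im=cv2.imread("pics/w2.png");hsv=cv2.cvtColor(im,cv2.COLOR_BGR2HSV);g=cv2.GaussianBlur(im[...,1],(3,3),0)
z=.1994
m=(g>150).astype(np.uint8);m2=np.zeros_like(m);m2[95:185,272:362]=m[95:185,272:362]
cs=min((c for c in cv2.findContours(m2,0,2)[0] if cv2.contourArea(c)>1500 and cv2.pointPolygonTest(c,(317.,140.),False)>0),key=cv2.contourArea)
e=cv2.fitEllipse(cs);print("disc",e,plane("wrist",e[0],.132,C))
h=np.zeros_like(m);h[125:156,302:333]=(g[125:156,302:333]<110);M=cv2.moments(h,True);c=(M["m10"]/M["m00"],M["m01"]/M["m00"]);print("hole",c,M["m00"],plane("wrist",c,.132,C))
k=np.zeros_like(m);k[75:215,250:390]=(g[75:215,250:390]<90)
cs=[c for c in cv2.findContours(k,0,2)[0] if cv2.pointPolygonTest(c,(317.,140.),False)>0]
for c in cs: e=cv2.fitEllipse(c);print("boot",e,plane("wrist",e[0],.117,C))
print(g[300,262:380:2].tolist());print(g[240:356:2,319].tolist())
from numpy import array
# ray-sample edges around dish
c0=np.array([319.,303.]);inn=[];out=[]
gr=g.astype(float)
for a in np.radians(np.arange(0,360,4)):
    r=np.arange(25,62,.5);p=c0+np.outer(r,[np.cos(a),np.sin(a)])
    v=cv2.remap(gr.astype(np.float32),p[:,0].astype(np.float32)[None],p[:,1].astype(np.float32)[None],1)[0]
    d=np.gradient(cv2.GaussianBlur(v[None],(9,1),1.5)[0]);i=np.argmin(d[:36]);inn.append(p[i])
e=cv2.fitEllipse(np.float32(inn));print("floor?",e,plane("wrist",e[0],z+.025,C),plane("wrist",e[0],z+.033,C))
o=cv2.resize(im[240:360,255:385],(650,600),interpolation=2);cv2.ellipse(o,(((e[0][0]-255)*5,(e[0][1]-240)*5),(e[1][0]*5,e[1][1]*5),e[2]),(0,0,255),1);cv2.imwrite("pics/c2.png",o)
```

```text
disc ((316.36920166015625, 140.22964477539062), (71.50590515136719, 72.49424743652344), 85.70750427246094) [0.59105969 0.18864156 0.132     ]
hole (316.4504132231405, 140.1198347107438) 242.0 [0.59112028 0.18870849 0.132     ]
boot ((318.94805908203125, 144.1300506591797), (121.74109649658203, 122.9933853149414), 92.90003967285156) [0.59249305 0.1858407  0.117     ]
[140, 118, 56, 33, 70, 115, 141, 137, 92, 62, 94, 140, 146, 146, 145, 145, 145, 146, 145, 144, 145, 146, 146, 144, 145, 144, 145, 144, 143, 145, 145, 144, 144, 144, 143, 145, 144, 143, 143, 145, 144, 144, 145, 144, 144, 143, 115, 77, 91, 135, 141, 111, 71, 37, 44, 100, 136, 140, 140]
[14, 18, 29, 66, 79, 83, 81, 81, 87, 79, 86, 91, 101, 121, 140, 143, 122, 95, 99, 130, 145, 145, 144, 146, 146, 145, 144, 144, 144, 144, 144, 143, 144, 145, 144, 145, 145, 145, 144, 144, 145, 145, 145, 144, 144, 144, 144, 139, 115, 105, 105, 106, 105, 111, 133, 133, 61, 14]
floor? ((319.5889892578125, 303.6888732910156), (62.24553680419922, 74.93510437011719), 74.7716293334961) [0.58530566 0.11576572 0.2244    ] [0.58566005 0.11944108 0.2324    ]
```

View pics/c2.png

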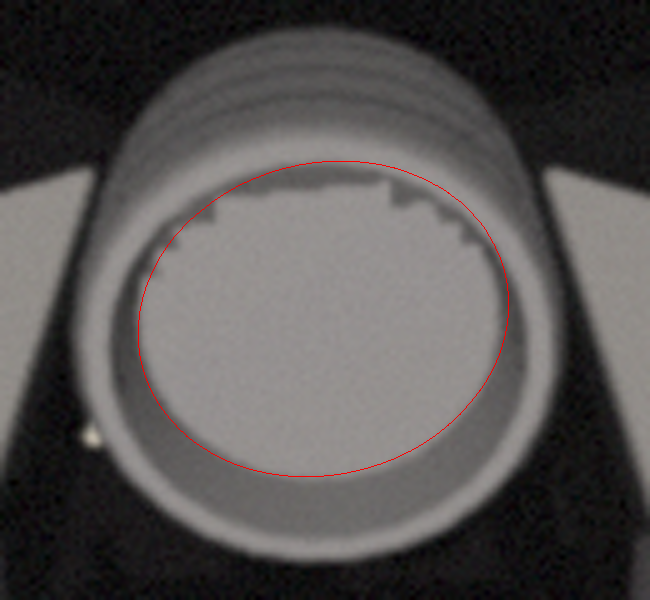

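Run:
```python
from h import *
import pickle
from scipy.optimize import least_squares
C=pickle.load(open("w2.pkl","rb"));g=cv2.cvtColor(cv2.imread("pics/w2.png"),6).astype(np.float32)
K,R,t,c=C;o=np.array([318.6,309.4])
for zz in(.2304,.2324,.2344):
    P=[]
    for a in np.radians(np.r_[35:146:3]):   # lower arc: rim outer edge against dark bench
        r=np.arange(38,54,.25);p=(o+np.outer(r,[np.cos(a),np.sin(a)])).astype(np.float32)
        v=cv2.remap(g,p[None,:,0],p[None,:,1],1)[0];d=np.gradient(cv2.GaussianBlur(v[None],(9,1),2)[0]);P.append(plane("wrist",p[np.argmin(d)],zz,C)[:2])
    P=np.array(P);f=least_squares(lambda q:np.hypot(*(P-q[:2]).T)-q[2],[.585,.11,.022],loss="soft_l1",f_scale=.0005)
    f2=least_squares(lambda q:np.hypot(*(P-q[:2]).T)-.022,[.585,.11],loss="soft_l1",f_scale=.0005);print(zz,f.x,f2.x)
s=observe();Rt=s["ee_rot"];print(s["position"],Rt.round(4).tolist())
cup=f2.x;print("rel in tool", Rt.T@np.r_[np.array([.5911,.1887])-cup,0])
```

```text
0.2304 [0.58458107 0.11458684 0.02093105] [0.58468278 0.11578959]
0.2324 [0.58468301 0.11555872 0.0206489 ] [0.58481115 0.11707437]
0.2344 [0.58478494 0.1165306  0.02036675] [0.58493936 0.11835734]
[0.58348909 0.11115291 0.19946476] [[0.1033, 0.9947, -0.0001], [0.9947, -0.1033, -0.0007], [-0.0008, -0.0, -1.0]]
rel in tool [ 7.06027580e-02 -1.13605821e-03 -5.31718740e-05]
```

Run:
```python
from h import *
import pickle
from scipy.optimize import least_squares
C=pickle.load(open("w2.pkl","rb"));g=cv2.cvtColor(cv2.imread("pics/w2.png"),6).astype(np.float32)
s=observe();Rt=s["ee_rot"];T=np.array([.58349,.1109])
def arc(o,r0,r1,angs,sgn,zz,rad,lab):
    P=[]
    for a in np.radians(angs):
        r=np.arange(r0,r1,.25);p=(o+np.outer(r,[np.cos(a),np.sin(a)])).astype(np.float32)
        v=cv2.remap(g,p[None,:,0],p[None,:,1],1)[0];d=sgn*np.gradient(cv2.GaussianBlur(v[None],(9,1),2)[0]);P.append(plane("wrist",p[np.argmax(d)],zz,C)[:2])
    P=np.array(P)
    f=least_squares(lambda q:np.hypot(*(P-q[:2]).T)-q[2],[.585,.11,rad],loss="soft_l1",f_scale=.0003)
    f2=least_squares(lambda q:np.hypot(*(P-q[:2]).T)-rad,[.585,.11],loss="soft_l1",f_scale=.0003)
    for q in(f.x,f2.x): print(lab,q.round(4),(Rt.T[:2,:2]@(q[:2]-T)).round(4))
arc(np.array([319.2,303.]),26,39,np.r_[0:181:4],-1,.2244,.0165,"floor")
arc(np.array([318.8,309.5]),35,45,np.r_[-60:241:5],1,.2324,.018,"inner rim")
arc(np.array([318.6,309.4]),44,53,np.r_[0:181:4],-1,.2324,.022,"outer rim")
im=grab_frame("scene")[...,::-1];cv2.imwrite("pics/s2.png",im)
im2=grab_frame("top")[...,::-1]
print(proj("scene",[.585,.115,.2]),proj("top",[.585,.115,.2]))
o=np.hstack([cv2.resize(im[190:310,270:430],(400,300)),cv2.resize(im2[180:300,240:400],(400,300))]);cv2.imwrite("pics/c3.png",o)
```

```text
floor [0.5847 0.1157 0.0165] [0.0049 0.0007]
floor [0.5847 0.1157] [0.0049 0.0007]
inner rim [0.5847 0.1157 0.0184] [0.0049 0.0007]
inner rim [0.5846 0.1155] [0.0047 0.0007]
outer rim [0.5845 0.1146 0.0206] [0.0038 0.0006]
outer rim [0.5846 0.1163] [0.0055 0.0005]
[345.56533621 221.75000375] [307.32034573 235.64419601]
```

View pics/c3.png

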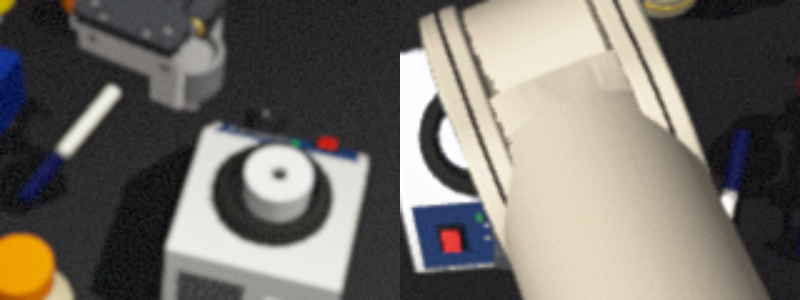

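The held head's dish floor fits its 16.5 mm radius, centred 4.9 mm ahead of the TCP. From there the hole is 73.3 mm along tool x and -1.2 mm along tool y. I'll move over it.

Request:
{"api": "drive_tool", "payload": {
  "newtons": 25,
  "rows": [
    [[0, 0, 0], [0.015, 0, 0], 1],
    [[0, 0, 0], [0.035, -0.001, 0], 1],
    [[0, 0, 0], [0.055, -0.001, 0], 1],
    [[0, 0, 0], [0.068, -0.001, 0], 1],
    [[0, 0, 0], [0.073, -0.001, 0.01], 1],
    [[0, 0, 0], [0.073, -0.001, 0.02], 1],
    [[0, 0, 0], [0.073, -0.001, 0.03], 1],
    [[0, 0, 0], [0.073, -0.001, 0.034], 1],
    [[0, 0, 0], [0.073, -0.001, 0.034], 1],
    [[0, 0, 0], [0.073, -0.001, 0.034], 1],
    [[0, 0, 0], [0.073, -0.001, 0.034], 1],
    [[0, 0, 0], [0.073, -0.001, 0.034], 1]
  ]
}}

```text
t: 5.77
position: [0.5903, 0.1854, 0.166]
ee_rot: [[0.101, 0.995, 0.001], [0.995, -0.101, 0.0], [0.0, 0.001, -1.0]]
contact_force: [0.4, 0.2, -0.8]
opening: 0.464
gripper_force: 25.0
```

Request:
{"api": "drive_tool", "payload": {
  "rows": [
    [[0, 0, 0], [0, 0, 0], 1],
    [[0, 0, 0], [0, 0, 0], 1],
    [[0, 0, 0], [0, 0, 0], 1],
    [[0, 0, 0], [0, 0, 0], 1],
    [[0, 0, 0], [0, 0, 0], 1],
    [[0, 0, 0], [0, 0, 0], 1]
  ]
}}

```text
t: 6.27
position: [0.5899, 0.1857, 0.1655]
ee_rot: [[0.101, 0.995, 0.0], [0.995, -0.101, 0.0], [0.0, 0.0, -1.0]]
contact_force: [0.5, 0.5, -2.0]
opening: 0.463
gripper_force: 25.0
```

Request:
{"api": "drive_tool", "payload": {
  "rows": [
    [[0, 0, 0], [-0.0018, 0, 0], 1],
    [[0, 0, 0], [-0.0018, 0, 0], 1],
    [[0, 0, 0], [-0.0018, 0, 0.001], 1],
    [[0, 0, 0], [-0.0018, 0, 0.002], 1],
    [[0, 0, 0], [-0.0018, 0, 0.003], 1],
    [[0, 0, 0], [-0.0018, 0, 0.004], 1],
    [[0, 0, 0], [-0.0018, 0, 0.005], 1],
    [[0, 0, 0], [-0.0018, 0, 0.006], 1],
    [[0, 0, 0], [-0.0018, 0, 0.006], 1],
    [[0, 0, 0], [-0.0018, 0, 0.006], 1]
  ]
}}

```text
t: 7.1
position: [0.5896, 0.1839, 0.1594]
ee_rot: [[0.101, 0.995, -0.0], [0.995, -0.101, -0.0], [-0.0, -0.0, -1.0]]
contact_force: [0.1, 0.1, -0.6]
opening: 0.461
gripper_force: 25.0
```

Request:
{"api": "drive_tool", "payload": {
  "rows": [
    [[0, 0, 0], [0, 0, 0.0005], 1],
    [[0, 0, 0], [0, 0, 0.001], 1],
    [[0, 0, 0], [0, 0, 0.001], 1],
    [[0, 0, 0], [0, 0, 0.001], 1]
  ]
}}

```text
t: 7.43
position: [0.5897, 0.1839, 0.1585]
ee_rot: [[0.101, 0.995, -0.0], [0.995, -0.101, 0.0], [-0.0, -0.0, -1.0]]
contact_force: [-1.0, 0.7, -2.5]
opening: 0.463
gripper_force: 25.0
```

Request:
{"api": "drive_tool", "payload": {
  "rows": [
    [[0, 0, 0], [0, 0, 0.0005], 1],
    [[0, 0, 0], [0, 0, 0.001], 1],
    [[0, 0, 0], [0, 0, 0.001], 1],
    [[0, 0, 0], [0, 0, 0.001], 1]
  ]
}}

```text
t: 7.77
position: [0.5896, 0.1839, 0.1574]
ee_rot: [[0.101, 0.995, -0.0], [0.995, -0.101, -0.0], [-0.0, -0.0, -1.0]]
contact_force: [1.0, -0.9, -0.8]
opening: 0.464
gripper_force: 25.0
```

Request:
{"api": "drive_tool", "payload": {
  "rows": [
    [[0, 0, 0], [0, 0, 0.0005], 1],
    [[0, 0, 0], [0, 0, 0.001], 1],
    [[0, 0, 0], [0, 0, 0.001], 1],
    [[0, 0, 0], [0, 0, 0.001], 1]
  ]
}}

```text
t: 8.1
position: [0.5897, 0.1839, 0.1564]
ee_rot: [[0.101, 0.995, -0.0], [0.995, -0.101, 0.0], [0.0, -0.0, -1.0]]
contact_force: [-0.1, 0.3, -1.4]
opening: 0.467
gripper_force: 25.0
```

No contact 3 mm past the expected touch height, so it may already be entering the hole. I'll go on gently.

Request:
{"api": "drive_tool", "payload": {
  "rows": [
    [[0, 0, 0], [0, 0, 0.0005], 1],
    [[0, 0, 0], [0, 0, 0.001], 1],
    [[0, 0, 0], [0, 0, 0.0015], 1],
    [[0, 0, 0], [0, 0, 0.002], 1],
    [[0, 0, 0], [0, 0, 0.002], 1],
    [[0, 0, 0], [0, 0, 0.002], 1]
  ]
}}

```text
t: 8.6
position: [0.5897, 0.1839, 0.1544]
ee_rot: [[0.101, 0.995, -0.0], [0.995, -0.101, -0.0], [-0.0, -0.0, -1.0]]
contact_force: [-0.9, 0.2, -0.7]
opening: 0.457
gripper_force: 25.0
```

Run:
```python
from h import *
f=[]
for i in range(3):
    im=grab_frame("scene")[...,::-1];s=observe();f.append(s["contact_force"])
print(np.mean(f,0),s["position"],s["ft_torque"])
for z in(.2,.151,.132):print(z,proj("scene",[.591,.1885,z]))
cv2.imwrite("pics/s3.png",cv2.resize(im[190:310,310:470],(800,600),interpolation=2))
```

```text
[-0.32524888  0.21073601 -1.73828717] [0.58968985 0.1838902  0.15448917] [-0.02779139 -0.06940969 -0.02253512]
0.2 [384.73231775 236.89888146]
0.151 [382.26652478 253.50032098]
0.132 [381.37011815 259.53555614]
```

View pics/s3.png

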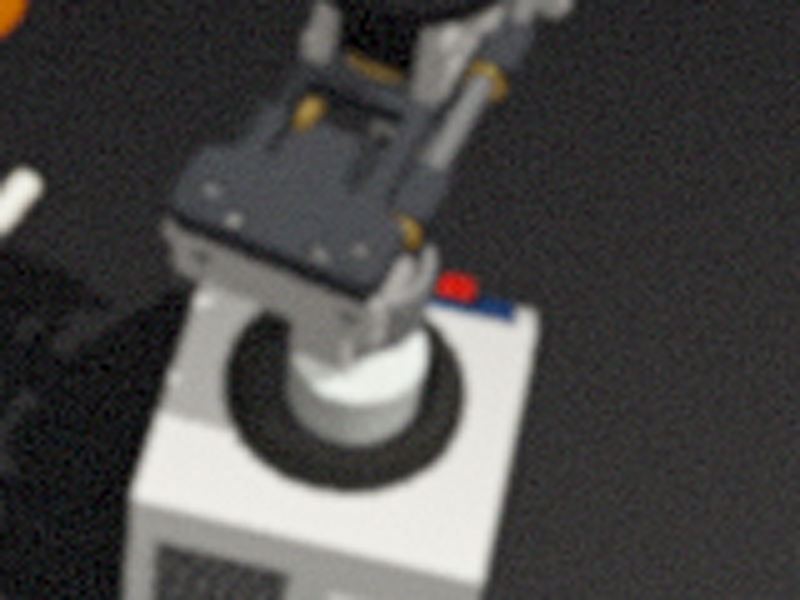

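The crop shows the fingers at the disc with no gap evident and no push back, consistent with the stem in the hole. I'll go 2 mm deeper, then test with a small sideways nudge.

Request:
{"api": "drive_tool", "payload": {
  "rows": [
    [[0, 0, 0], [0, 0, 0.0005], 1],
    [[0, 0, 0], [0, 0, 0.001], 1],
    [[0, 0, 0], [0, 0, 0.0015], 1],
    [[0, 0, 0], [0, 0, 0.002], 1],
    [[0, 0, 0], [0, 0, 0.002], 1],
    [[0, 0, 0], [0, 0, 0.002], 1]
  ]
}}

```text
t: 9.25
position: [0.5896, 0.1839, 0.1524]
ee_rot: [[0.101, 0.995, -0.0], [0.995, -0.101, -0.0], [-0.0, -0.0, -1.0]]
contact_force: [-0.6, -0.2, -0.8]
opening: 0.462
gripper_force: 25.0
```

Request:
{"api": "drive_tool", "payload": {
  "rows": [
    [[0, 0, 0], [0.0005, 0, 0], 1],
    [[0, 0, 0], [0.001, 0, 0], 1],
    [[0, 0, 0], [0.0015, 0, 0], 1],
    [[0, 0, 0], [0.0015, 0, 0], 1],
    [[0, 0, 0], [0.0015, 0, 0], 1]
  ]
}}

```text
t: 9.67
position: [0.5898, 0.1848, 0.1525]
ee_rot: [[0.101, 0.995, -0.0], [0.995, -0.101, -0.001], [-0.001, -0.0, -1.0]]
contact_force: [-1.1, -1.8, -0.6]
opening: 0.463
gripper_force: 25.0
```

Request:
{"api": "drive_tool", "payload": {
  "rows": [
    [[0, 0, 0], [-0.0015, 0, 0], 1],
    [[0, 0, 0], [-0.003, 0, 0], 1],
    [[0, 0, 0], [-0.003, 0, 0], 1],
    [[0, 0, 0], [-0.003, 0, 0], 1],
    [[0, 0, 0], [-0.003, 0, 0], 1]
  ]
}}

```text
t: 10.08
position: [0.5896, 0.1832, 0.1525]
ee_rot: [[0.1, 0.995, 0.0], [0.995, -0.1, 0.001], [0.001, 0.0, -1.0]]
contact_force: [0.1, 1.8, -0.8]
opening: 0.461
gripper_force: 25.0
```

The sideways motion is stopped on both sides, so the stem is in the hole about 7 mm deep. I'll recentre and release.

Request:
{"api": "drive_tool", "payload": {
  "rows": [
    [[0, 0, 0], [0.0015, 0, 0], 1],
    [[0, 0, 0], [0.0015, 0, 0], 1],
    [[0, 0, 0], [0.0015, 0, 0], 1],
    [[0, 0, 0], [0.0015, 0, 0.0005], 1],
    [[0, 0, 0], [0.0015, 0, 0.0005], 1],
    [[0, 0, 0], [0.0015, 0, 0.0005], -0.2],
    [[0, 0, 0], [0.0015, 0, 0.0005], -0.4],
    [[0, 0, 0], [0.0015, 0, 0.0005], -0.4],
    [[0, 0, 0], [0.0015, 0, 0.0005], -0.4],
    [[0, 0, 0], [0.0015, 0, 0.0005], -0.4],
    [[0, 0, 0], [0.0015, 0, 0.0005], -0.4],
    [[0, 0, 0], [0.0015, 0, 0.0005], -0.4]
  ]
}}

```text
t: 11.08
position: [0.5897, 0.1839, 0.152]
ee_rot: [[0.101, 0.995, 0.0], [0.995, -0.101, 0.0], [0.0, 0.0, -1.0]]
contact_force: [-0.5, 0.0, 0.5]
opening: 0.701
gripper_force: 0.0
```

Request:
{"api": "drive_tool", "payload": {
  "rows": [
    [[0, 0, 0], [0, 0, 0], -1],
    [[0, 0, 0], [0, 0, 0], -1],
    [[0, 0, 0], [0, 0, 0], -1],
    [[0, 0, 0], [0, 0, 0], -1],
    [[0, 0, 0], [0, 0, 0], -1],
    [[0, 0, 0], [0, 0, 0], -1]
  ]
}}

```text
t: 11.58
position: [0.5897, 0.1839, 0.1519]
ee_rot: [[0.101, 0.995, -0.0], [0.995, -0.101, 0.0], [0.0, -0.0, -1.0]]
contact_force: [-1.2, -0.1, 0.5]
opening: 0.998
gripper_force: 0.0
```

Request:
{"api": "drive_tool", "payload": {
  "rows": [
    [[0, 0, 0], [0, 0, -0.01], -1],
    [[0, 0, 0], [0, 0, -0.03], -1],
    [[0, 0, 0], [0, 0, -0.06], -1],
    [[0, 0, 0], [0, 0, -0.08], -1],
    [[0, 0, 0], [-0.02, 0, -0.08], -1],
    [[0, 0, 0], [-0.04, 0, -0.08], -1],
    [[0, 0, 0], [-0.05, 0, -0.08], -1],
    [[0, 0, 0], [-0.05, 0, -0.08], -1],
    [[0, 0, 0], [-0.05, 0, -0.08], -1],
    [[0, 0, 0], [-0.05, 0, -0.08], -1],
    [[0, 0, 0], [-0.05, 0, -0.08], -1],
    [[0, 0, 0], [-0.05, 0, -0.08], -1]
  ]
}}

```text
t: 12.58
position: [0.5845, 0.1355, 0.2318]
ee_rot: [[0.099, 0.995, -0.0], [0.995, -0.099, 0.001], [0.001, -0.0, -1.0]]
contact_force: [0.6, 0.3, 0.9]
opening: 1.003
gripper_force: 0.0
```

Run:
```python
from h import *
import pickle
s=observe();print(s["position"],s["ee_rot"].round(4).tolist())
C=cam("wrist");pickle.dump(C,open("w4.pkl","wb"))
im=grab_frame("wrist")[...,::-1];cv2.imwrite("pics/w4.png",im)
K,R,t,c=C
for z in(.17,.176,.132):
    q=R@np.array([.591,.1885,z])+t;th=np.arctan2(np.hypot(*q[:2]),q[2]);print(z,K[:2,2]+K[0,0]*th*q[:2]/np.hypot(*q[:2]))
cv2.imwrite("pics/c4.png",cv2.resize(im[90:330,160:480],(800,600),interpolation=2))
```

```text
[0.58450888 0.13550879 0.23179251] [[0.0992, 0.9951, -0.0003], [0.9951, -0.0992, 0.0007], [0.0007, -0.0003, -1.0]]
0.17 [319.09263415 178.525777  ]
0.176 [319.10940859 179.41043137]
0.132 [319.00289003 173.79927526]
```

View pics/c4.png

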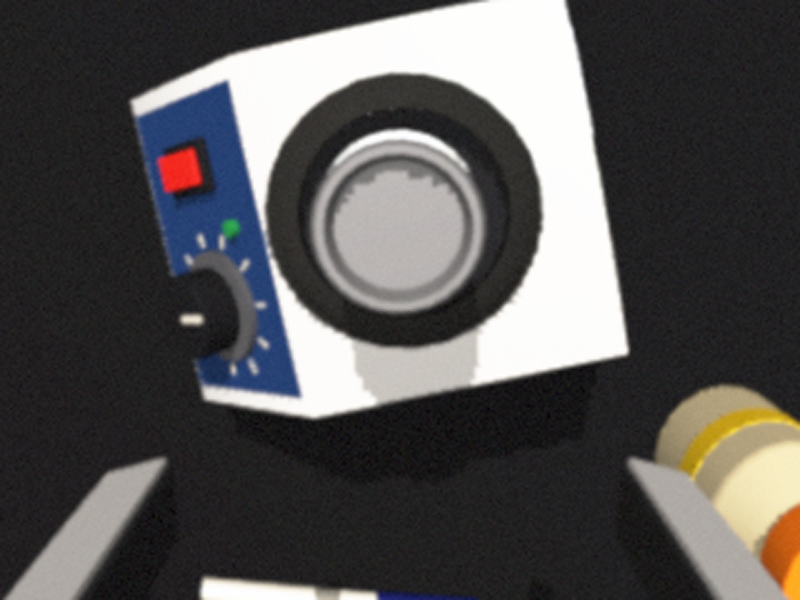

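The head stands loose and upright in the hole, with its rim centre at about px (319,181) as predicted. I'll shut the fingers and place them over the dish.

Request:
{"api": "drive_tool", "payload": {
  "newtons": 30,
  "rows": [
    [[0, 0, 0], [0.01, 0, 0], 1],
    [[0, 0, 0], [0.025, 0, 0], 1],
    [[0, 0, 0], [0.04, 0, 0], 1],
    [[0, 0, 0], [0.05, 0, 0], 1],
    [[0, 0, 0], [0.0545, 0, 0], 1],
    [[0, 0, 0], [0.0545, 0, 0], 1],
    [[0, 0, 0], [0.0545, 0, 0], 1],
    [[0, 0, 0], [0.0545, 0, 0], 1],
    [[0, 0, 0], [0.0545, 0, 0], 1],
    [[0, 0, 0], [0.0545, 0, 0], 1],
    [[0, 0, 0], [0.0545, 0, 0], 1],
    [[0, 0, 0], [0.0545, 0, 0], 1]
  ]
}}

```text
t: 13.63
position: [0.5902, 0.188, 0.232]
ee_rot: [[0.101, 0.995, 0.0], [0.995, -0.101, -0.0], [-0.0, 0.0, -1.0]]
contact_force: [-0.4, -0.1, 0.9]
opening: 0.183
gripper_force: 0.0
```

Request:
{"api": "drive_tool", "payload": {
  "rows": [
    [[0, 0, 0], [0, 0, 0], 1],
    [[0, 0, 0], [0, 0, 0], 1],
    [[0, 0, 0], [0, 0, 0], 1],
    [[0, 0, 0], [0, 0, 0], 1],
    [[0, 0, 0], [0, 0, 0], 1],
    [[0, 0, 0], [0, 0, 0], 1]
  ]
}}

```text
t: 14.13
position: [0.5901, 0.1884, 0.232]
ee_rot: [[0.101, 0.995, 0.0], [0.995, -0.101, -0.0], [-0.0, 0.0, -1.0]]
contact_force: [0.7, 0.1, 0.3]
opening: 0.006
gripper_force: 0.0
```

Run:
```python
from h import *
import pickle
s=observe();print(s["position"],s["opening"],s["contact_force"].round(2))
from scipy.optimize import least_squares
C=pickle.load(open("w4.pkl","rb"));g=cv2.cvtColor(cv2.imread("pics/w4.png"),6).astype(np.float32);P=[]
o=np.array([319.2,180.8])
for a in np.radians(np.r_[0:181:5]):
    r=np.arange(20,32,.25);p=(o+np.outer(r,[np.cos(a),np.sin(a)])).astype(np.float32)
    v=cv2.remap(g,p[None,:,0],p[None,:,1],1)[0];d=-np.gradient(cv2.GaussianBlur(v[None],(9,1),2)[0]);P.append(plane("wrist",p[np.argmax(d)],.176,C)[:2])
P=np.array(P);print(least_squares(lambda q:np.hypot(*(P-q[:2]).T)-q[2],[.59,.188,.0165],loss="soft_l1",f_scale=.0003).x)
im=grab_frame("wrist")[...,::-1];cv2.imwrite("pics/c5.png",cv2.resize(im[200:380,200:440],(800,600),interpolation=2))
```

```text
[0.59012283 0.18838835 0.23198013] 0.0059873835577205 [0.71 0.06 0.26]
[0.59085596 0.18830396 0.01654144]
```

View pics/c5.png

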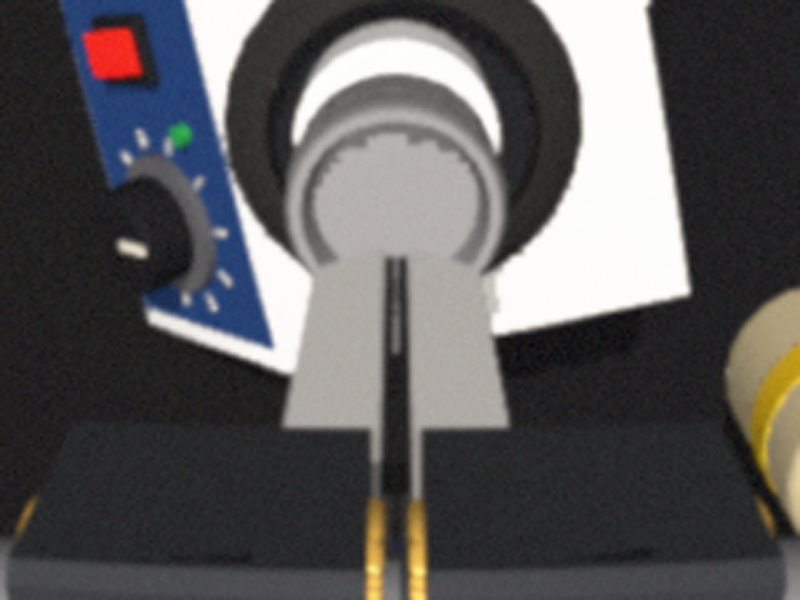

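The shut fingers are centred on the dish (both at crop column about 397), and the TCP is within 1 mm of the dish floor's centre. Now down.

Request:
{"api": "drive_tool", "payload": {
  "rows": [
    [[0, 0, 0], [0.0, 0.0005, 0.01], 1],
    [[0, 0, 0], [0.0, 0.0005, 0.025], 1],
    [[0, 0, 0], [0.0, 0.0005, 0.038], 1],
    [[0, 0, 0], [0.0, 0.0005, 0.046], 1],
    [[0, 0, 0], [0.0, 0.0005, 0.05], 1],
    [[0, 0, 0], [0, 0.0005, 0.053], 1],
    [[0, 0, 0], [0, 0.0005, 0.053], 1],
    [[0, 0, 0], [0, 0.0005, 0.053], 1],
    [[0, 0, 0], [0, 0.0005, 0.053], 1]
  ]
}}

```text
t: 14.93
position: [0.5911, 0.1886, 0.1796]
ee_rot: [[0.101, 0.995, 0.001], [0.995, -0.101, 0.0], [0.001, 0.001, -1.0]]
contact_force: [-0.4, -0.3, -0.5]
opening: 0.006
gripper_force: 0.0
```

Request:
{"api": "drive_tool", "payload": {
  "rows": [
    [[0, 0, 0], [0, 0, 0.001], 1],
    [[0, 0, 0], [0, 0, 0.002], 1],
    [[0, 0, 0], [0, 0, 0.003], 1],
    [[0, 0, 0], [0, 0, 0.004], 1],
    [[0, 0, 0], [0, 0, 0.005], 1],
    [[0, 0, 0], [0, 0, 0.006], 1],
    [[0, 0, 0], [0, 0, 0.006], 1],
    [[0, 0, 0], [0, 0, 0.006], 1]
  ]
}}

```text
t: 15.6
position: [0.5923, 0.1888, 0.1752]
ee_rot: [[0.101, 0.995, 0.004], [0.995, -0.101, 0.001], [0.002, 0.004, -1.0]]
contact_force: [-1.1, -0.7, 8.3]
opening: 0.002
gripper_force: 4.8
```

It contacts at the dish floor with 8 N, but the arm yields about 1.5 mm in +x. I'll lift, pre-compensate, and press on down.

Request:
{"api": "drive_tool", "payload": {
  "rows": [
    [[0, 0, 0], [0, 0, -0.003], 1],
    [[0, 0, 0], [0, -0.001, -0.006], 1],
    [[0, 0, 0], [0, -0.002, -0.006], 1],
    [[0, 0, 0], [0, -0.002, -0.004], 1],
    [[0, 0, 0], [0, -0.002, -0.002], 1],
    [[0, 0, 0], [0, -0.002, 0], 1],
    [[0, 0, 0], [0, -0.002, 0.001], 1],
    [[0, 0, 0], [0, -0.002, 0.002], 1],
    [[0, 0, 0], [0, -0.002, 0.003], 1],
    [[0, 0, 0], [0, -0.002, 0.003], 1]
  ]
}}

```text
t: 16.43
position: [0.5899, 0.189, 0.1715]
ee_rot: [[0.101, 0.995, 0.003], [0.995, -0.101, 0.001], [0.001, 0.003, -1.0]]
contact_force: [-0.5, -1.0, 9.7]
opening: 0.005
gripper_force: 4.9
```

Request:
{"api": "drive_tool", "payload": {
  "rows": [
    [[0, 0, 0], [0, 0, 0.001], 1],
    [[0, 0, 0], [0, 0, 0.002], 1],
    [[0, 0, 0], [0, 0, 0.003], 1],
    [[0, 0, 0], [0, 0, 0.004], 1],
    [[0, 0, 0], [0, 0, 0.004], 1],
    [[0, 0, 0], [0, 0, 0.004], 1]
  ]
}}

```text
t: 16.93
position: [0.5899, 0.189, 0.1675]
ee_rot: [[0.101, 0.995, 0.003], [0.995, -0.101, 0.001], [0.001, 0.003, -1.0]]
contact_force: [-0.8, -0.8, 9.1]
opening: 0.006
gripper_force: 5.0
```

Request:
{"api": "drive_tool", "payload": {
  "rows": [
    [[0, 0, 0], [0, 0, 0.001], 1],
    [[0, 0, 0], [0, 0, 0.002], 1],
    [[0, 0, 0], [0, 0, 0.003], 1],
    [[0, 0, 0], [0, 0, 0.004], 1],
    [[0, 0, 0], [0, 0, 0.005], 1],
    [[0, 0, 0], [0, 0, 0.006], 1],
    [[0, 0, 0], [0, 0, 0.007], 1],
    [[0, 0, 0], [0, 0, 0.007], 1],
    [[0, 0, 0], [0, 0, 0.007], 1]
  ]
}}

```text
t: 17.68
position: [0.5903, 0.1892, 0.1641]
ee_rot: [[0.101, 0.995, 0.005], [0.995, -0.101, 0.001], [0.002, 0.005, -1.0]]
contact_force: [-6.6, -3.3, 30.5]
opening: 0.005
gripper_force: 15.3
```

The pusher stopped at z = 0.1641 with 30 N, and the expected home height is 0.164. I'll lift clear and check.

Request:
{"api": "drive_tool", "payload": {
  "rows": [
    [[0, 0, 0], [0, 0, 0], 1],
    [[0, 0, 0], [0, 0, 0], 1],
    [[0, 0, 0], [0, 0, -0.01], 1],
    [[0, 0, 0], [0, 0, -0.03], 1],
    [[0, 0, 0], [0, 0, -0.05], 1],
    [[0, 0, 0], [0, 0, -0.075], 1],
    [[0, 0, 0], [-0.02, 0, -0.08], 1],
    [[0, 0, 0], [-0.04, 0, -0.08], 1],
    [[0, 0, 0], [-0.05, 0, -0.08], 1],
    [[0, 0, 0], [-0.05, 0, -0.08], 1],
    [[0, 0, 0], [-0.05, 0, -0.08], 1],
    [[0, 0, 0], [-0.05, 0, -0.08], 1]
  ]
}}

```text
t: 18.68
position: [0.5833, 0.1402, 0.2384]
ee_rot: [[0.1, 0.995, -0.001], [0.995, -0.1, 0.001], [0.001, -0.001, -1.0]]
contact_force: [0.3, -0.0, 0.0]
opening: 0.005
gripper_force: 0.0
```

Request:
{"api": "drive_tool", "payload": {
  "rows": [
    [[0, 0, 0], [0, 0, 0], 1],
    [[0, 0, 0], [0, 0, 0], 1],
    [[0, 0, 0], [0, 0, 0], 1],
    [[0, 0, 0], [0, 0, 0], 1]
  ]
}}

```text
t: 19.02
position: [0.5835, 0.1393, 0.2388]
ee_rot: [[0.1, 0.995, -0.0], [0.995, -0.1, 0.0], [0.0, -0.0, -1.0]]
contact_force: [-0.0, -0.8, 0.1]
opening: 0.006
gripper_force: 0.0
```

Run:
```python
from h import *
im=grab_frame("wrist")[...,::-1];im2=grab_frame("scene")[...,::-1];s=observe();print(s["position"],s["contact_force"])
cv2.imwrite("pics/c6.png",np.hstack([cv2.resize(im[90:330,180:460],(400,343)),cv2.resize(im2[200:300,323:440],(400,342))]))
```

```text
[0.58355518 0.13905684 0.23888538] [0.01155254 0.70955092 0.44170979]Traceback (most recent call last):
  File "<stdin>", line 3, in <module>
    return _nx.concatenate(arrs, 1, dtype=dtype, casting=casting)
           ~~~~~~~~~~~~~~~^^^^^^^^^^^^^^^^^^^^^^^^^^^^^^^^^^^^^^^
ValueError: all the input array dimensions except for the concatenation axis must match exactly, but along dimension 0, the array at index 0 has size 343 and the array at index 1 has size 342
```

All ten picture views are used, so I'll check the seat numerically: a dish floor circle fit at the home height against the loose height.

Run:
```python
from h import *
from scipy.optimize import least_squares
s=observe();C=cam("wrist");g=cv2.cvtColor(np.ascontiguousarray(grab_frame("wrist")[...,::-1]),6).astype(np.float32);K,R,t,_=C
q=R@np.array([.5909,.1884,.164])+t;o=K[:2,2]+K[0,0]*np.arctan2(np.hypot(*q[:2]),q[2])*q[:2]/np.hypot(*q[:2])
for z in(.164,.170,.176):
    P=[]
    for a in np.radians(np.r_[0:181:5]):
        r=np.arange(18,31,.25);p=(o+np.outer(r,[np.cos(a),np.sin(a)])).astype(np.float32)
        v=cv2.remap(g,p[None,:,0],p[None,:,1],1)[0];d=-np.gradient(cv2.GaussianBlur(v[None],(9,1),2)[0]);P.append(plane("wrist",p[np.argmax(d)],z,C)[:2])
    P=np.array(P);f=least_squares(lambda q:np.hypot(*(P-q[:2]).T)-q[2],[.59,.188,.0165],loss="soft_l1",f_scale=.0003);print(z,f.x,np.abs(f.fun).max())
```

```text
0.164 [0.59084203 0.18822756 0.01657856] 0.0001947138165518704
0.17 [0.59086849 0.18885454 0.01618743] 0.00019016239688648268
0.176 [0.59089495 0.18948153 0.0157963 ] 0.0001856073469978757
```

```bash
python3 -c "
from workcell import *
print(sign_off())"
```

```text
the job is handed in; nothing more can be done
None
```

The job is handed in at about 19 s of robot time: the grey cup head was released standing in the drive hole, then pressed down until the pusher stopped at the home height (0.1641 m under 30 N), and the arm is clear of it; this was confirmed by force and a circle fit rather than by eye, and the judge's verdict was not shown.

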